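# Open the drain valve of unknown thread

### The job

Open the growth bench's drain valve, the one with the blue T-handle. Nobody knows whether its thread is right- or left-handed: one way it is already jammed tight, so feel which way it gives and leave the handle turned that way by an eighth of a turn or more. Do not turn the orange handle of the feed valve.

Things in the scene. Friction and masses are not known exactly. Their poses are not given: they have to be found in the camera images.
- drain_grip (a point): Grip point of the BLUE T-handle (drain valve), on its vertical turning axis, 74 mm above the bench. The handle is an upright plastic bar 70 mm long (its x axis), 14 mm thick (its y axis) and 40 mm high, its top 16 mm above this point and its underside 24 mm below; its z axis is up. It sits on a round collar of 32 mm diameter, 8 mm high, on a fixed grey valve block 110 x 110 mm and 42 mm high. The axes turn with the handle.
- drain_handle (a joint): Angle of the blue handle in rad, 0 at the start, positive counter-clockwise seen from above. It turns freely (about 0.08 N m of drag) in one direction only, up to a stop at 1.25 rad (or -1.25), and stays where it is left; the other way it is jammed and yields less than about 0.1 rad. Which direction is free changes from one episode to the next and cannot be seen.
- feed_grip (a point): Grip point of the ORANGE T-handle (feed valve), same sizes and axes as the blue one. The two valves may stand in either place, left or right.
- feed_handle (a joint): Angle of the orange handle in rad, 0 at the start, positive counter-clockwise seen from above. It must not be turned.

How it is judged:
By the outcome, as a careful person would: the job done as asked, in the order asked, and still so for the second after the job is handed in, with the robot touching nothing.
It also fails if it takes over 35 s, if anything falls off the work surface, if the arm or the gripper's body presses on something with over 40 N, if the wrist force passes 120 N, or if a joint passes its speed limit or range.

### The arm

A 7-joint arm with a two-finger parallel gripper is mounted at the origin on the work surface. World frame = base frame: x ahead of the robot, y to its left, z up, the work surface at z = 0. Lengths are in m, angles in rad, forces in N, time in s.
With the tool pointing down it reaches from about 0.425 to 0.875 m from the base axis. Payload 4.7 kg.
Tool frame: the origin (TCP) lies at the very end of the fingers, on their centre line; the grasp point (between the pads) lies 19 mm behind it; z points along the fingers, y is the direction in which the jaws open and shut (so a half turn about z gives the same grasp; the last joint's range is limited). The gripper opens to 87 mm and grips with 3 to 60 N. Pads are 19 mm wide; open, the fingers measure 117 mm over their backs; the gripper's body (75 mm by 190 mm) begins 51 mm behind the grasp point.
Start: joints at [-1.272, 0.321, -0.07, 1.45, 0.023, 1.371, -0.057], TCP at [0.183, 0.624, 0.223] pointing down, gripper open.
Joint ranges: [-2.86, 2.86], [-0.3, 2.09], [-1.38, 1.24], [0.06, 2.45], [-1.56, 4.7], [0.09, 2.05], [-2.69, 2.69]. Speed limits (rad/s): [2.57, 2.57, 3.14, 3.14, 3.14, 3.14, 3.14].

### API

Orientations are given as a rotation vector (axis times angle).
In Python, from station import telemetry, capture, camera_info, manip gives the robot as it stands. The module is installed in compiled form; this text tells all that it offers.
- The arm moves only by the tool servo_tool, never from a script. Its argument "moves" is a list of rows, each a list of 3 entries, a list of its own where there are three numbers: the gripper command: -1 is shut, 1 is fully open, values between are in proportion, then the shift along the tool's x, y, z in units of 0.08 m (1.0 is 0.08 m), then the turn about the tool's z in units of 0.15 rad (1.0 is 0.15 rad). A call has exactly 8 rows; each row shifts and turns the commanded pose from where the row before left it, along the tool's axes as they then stand; what a row does not reach is not made up. A row lasts 1/8 s, in which the tool goes at most 62.5 mm and 10.7 degrees, less where a joint would pass 70% of its speed; a pose out of reach is approached as far as the arm can. A call with a number of a shift or a turn outside -1 to 1 is refused whole. A call with a gripper value outside its range is refused whole. The fingers move at their own pace and stop on an object; "grip_force" is the grip in N (left out, the last holds). Time passes only in rows, so rows that do not move let the fingers close, or fill a call up. It gives the time, the measured TCP pose, the force and the opening at its end, in the units of the state.
- telemetry.read_state(): the state, without advancing time (a new reading comes with each control period).
- capture(name): name is "side" or "top" or "wrist"; returns (picture, depth): 400x640x3 uint8, red, green, blue; 400x640 float32, m along the optical axis (not along the pixel's ray), 0 where there is no reading.
- camera_info(name): a dict with "K" (3x3 intrinsics, pixels), "world_to_cam" (4x4, takes a point from world to camera coordinates). Camera axes: x right, y down, z forward; pixel columns grow to the right and rows downward; lengths in m; the calibration is good to about 2 mm. A picture is of the moment at which its call begins: read the wrist's pose just before it. camera_info takes no time and is no camera call; for the wrist camera it gives the pose at the moment of the call.
- manip.finish_job(): hands the job in, once; it reports no verdict.
The state is a dict: "clock": time; "qpos": joint angles; "qvel": joint speeds; "tau": joint torques, N m; "eef_pos": TCP position; "tool_rot": TCP orientation; "ft_force": force on the tool from outside, world axes, zero at the start; "moment": the same for the moment, N m; "grip_width": finger opening in m.
Only numpy, scipy, OpenCV 4.12 (cv2) and the standard library are available. Lean on these libraries where they do the work, as an engineer would, in place of code of your own. Each camera call takes 0.05 s, during which the arm holds its last target. There are 200 camera calls.

## Working session

There is one attempt and no reset: what is moved stays moved. The work goes in short steps, Python scripts to look and compute and a tool call to move; the robot and the scene stay as the last step left them, time stands still between calls to the robot, and variables do not carry over. Pictures are saved under pics/ and viewed, about 8 in all and at most 12, crops included, and the job is handed in when it is done.

Besides the shell and the picture viewer there is one more tool, called after "Call:" as name(argument=value, ...) on one line, values as JSON. servo_tool: Moves the arm, as the interface text tells. Shifts and turns lie within -1 to 1; 1 stands for 0.08 m of shift or 0.15 rad of turn. Its arguments: {"type":"object","properties":{"moves":{"type":"array"},"grip_force":{"type":"number"}},"required":["moves"]}

```bash
mkdir -p pics; cat > h.py <<'E'
import numpy as np, cv2
from station import telemetry, capture, camera_info, manip
def handles(name, ztop=0.090):
    ci=camera_info(name); img,d=capture(name)
    K=np.array(ci["K"]); T=np.array(ci["world_to_cam"]); R=T[:3,:3]; t=T[:3,3]
    hsv=cv2.cvtColor(img,cv2.COLOR_RGB2HSV)
    v,u=np.mgrid[:400,:640]
    pc=np.stack([(u-K[0,2])/K[0,0]*d,(v-K[1,2])/K[1,1]*d,d],-1)
    P=(pc-t)@R
    out={}
    for c,(lo,hi) in dict(blue=((95,100,40),(125,255,255)),orange=((5,120,80),(22,255,255))).items():
        m=(cv2.inRange(hsv,lo,hi)>0)&(d>0)
        top=m&(abs(P[...,2]-ztop)<0.006)&(np.hypot(P[...,0],P[...,1])<1)
        if top.sum()<20: print(name,c,"few",m.sum(),top.sum()); continue
        n,l,s,_=cv2.connectedComponentsWithStats(top.astype(np.uint8)); k=1+np.argmax(s[1:,4]); top=l==k
        q=P[top][:,:2].astype(np.float32); r=cv2.minAreaRect(q*1000)
        b=cv2.boxPoints(r); e=max((b[1]-b[0],b[2]-b[1]),key=np.linalg.norm)
        print(name,c,"n",top.sum(),"centre",np.round(r[0],1),"size",np.round(r[1],1),"yaw",round(float(np.arctan2(e[1],e[0])),3),"px",np.argwhere(top).mean(0)[::-1].round(), "z",P[top][:,2].mean().round(4))
        out[c]=r
    return img,out
E
python3 - <<'E'
from h import *
s=telemetry.read_state(); print({k:np.round(v,3) for k,v in s.items()})
a,_=handles("top"); b,_=handles("side")
cv2.imwrite("pics/a.png",cv2.cvtColor(np.vstack([a,b])[:, :],cv2.COLOR_RGB2BGR)[::1]) if 0 else None
im=np.vstack([a,b]); im=cv2.resize(im,(480,600)); cv2.imwrite("pics/a.png",im[...,::-1])
E
```

```text
{'clock': np.float64(0.0), 'qpos': array([-1.272,  0.322, -0.07 ,  1.452,  0.023,  1.371, -0.057]), 'qvel': array([-0.   ,  0.001, -0.001,  0.   ,  0.001, -0.001,  0.002]), 'tau': array([ 1.0000e-03, -4.9130e+01, -4.0400e-01, -3.1253e+01, -6.4000e-02,
        4.4000e-02,  0.0000e+00]), 'eef_pos': array([0.183, 0.623, 0.221]), 'tool_rot': array([-4.46e-01, -3.11e+00,  3.00e-03]), 'ft_force': array([ 0.458, -0.377, -0.585]), 'moment': array([-0.069, -0.017,  0.005]), 'grip_width': np.float64(0.087)}
top blue n 216 centre [ 453.  -247.7] size [67.3 14.1] yaw 0.721 px [450. 242.] z 0.0903
top orange n 198 centre [452.6 105.5] size [66.6 12.6] yaw 0.02 px [279. 242.] z 0.0901
side blue n 516 centre [ 451.7 -247.9] size [67.6 13.9] yaw 0.726 px [321. 334.] z 0.0891
side orange n 185 centre [450.3 103.9] size [67.6 12.6] yaw 0.015 px [275. 175.] z 0.0889
```

View pics/a.png

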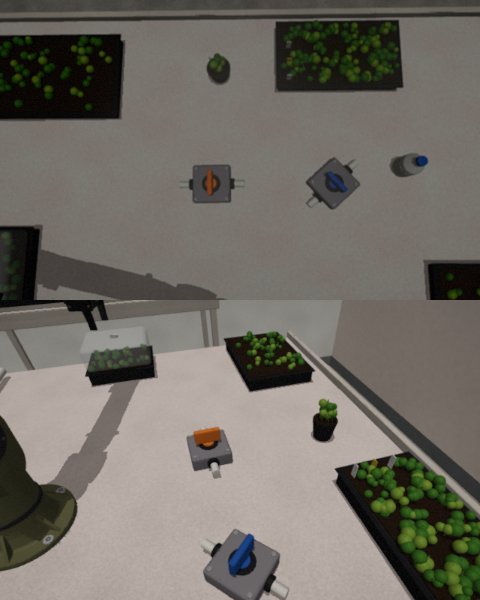

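The view shows the blue handle at about (336,182) and orange at about (211,183) in the scaled top picture. The two cameras agree: blue at (0.452, -0.248), yaw 0.72. I'll detour around the base on the way.

```bash
cat >> h.py <<'E'
from scipy.spatial.transform import Rotation as Ro
def plan(wps, n, yaw_y=None):
    """rows for straight legs to wps (n rows each), jaw (tool y) ending at world yaw_y"""
    s=telemetry.read_state(); p=np.array(s["eef_pos"]); R=Ro.from_rotvec(s["tool_rot"]).as_matrix()
    y0=np.arctan2(R[1,1],R[0,1]); d=0 if yaw_y is None else -(yaw_y-y0)   # about tool z (down)
    N=n*len(wps); rows=[]
    for w in wps:
        for i in range(n):
            st=(np.array(w)-p)/(n-i); p=p+st
            rows.append([*np.round(R.T@st/0.08,2),round(d/N/0.15,2)])
            R=R@Ro.from_euler("z",d/N).as_matrix()
    print("yaw_y",round(y0,3),"pos",np.round(s["eef_pos"],4))
    for r in rows: print([float(x) for x in r])
E
python3 - <<'E'
from h import *
plan([(0.50,0.25,0.21),(0.4525,-0.248,0.20)],12,-0.849)
E
```

```text
yaw_y 1.286 pos [0.1826 0.6233 0.2216]
[-0.43, -0.28, 0.01, 0.59]
[-0.45, -0.24, 0.01, 0.59]
[-0.47, -0.2, 0.01, 0.59]
[-0.49, -0.16, 0.01, 0.59]
[-0.5, -0.11, 0.01, 0.59]
[-0.51, -0.07, 0.01, 0.59]
[-0.51, -0.02, 0.01, 0.59]
[-0.51, 0.02, 0.01, 0.59]
[-0.51, 0.07, 0.01, 0.59]
[-0.5, 0.11, 0.01, 0.59]
[-0.49, 0.15, 0.01, 0.59]
[-0.47, 0.2, 0.01, 0.59]
[-0.5, -0.16, 0.01, 0.59]
[-0.51, -0.12, 0.01, 0.59]
[-0.52, -0.07, 0.01, 0.59]
[-0.52, -0.02, 0.01, 0.59]
[-0.52, 0.02, 0.01, 0.59]
[-0.52, 0.07, 0.01, 0.59]
[-0.51, 0.11, 0.01, 0.59]
[-0.5, 0.16, 0.01, 0.59]
[-0.48, 0.2, 0.01, 0.59]
[-0.46, 0.24, 0.01, 0.59]
[-0.44, 0.28, 0.01, 0.59]
[-0.41, 0.32, 0.01, 0.59]
```

Call:
servo_tool(moves=[[1,[-0.43,-0.28,0.01],0.59],[1,[-0.45,-0.24,0.01],0.59],[1,[-0.47,-0.2,0.01],0.59],[1,[-0.49,-0.16,0.01],0.59],[1,[-0.5,-0.11,0.01],0.59],[1,[-0.51,-0.07,0.01],0.59],[1,[-0.51,-0.02,0.01],0.59],[1,[-0.51,0.02,0.01],0.59]])

```text
clock: 1.1
eef_pos: [0.3971, 0.3734, 0.216]
tool_rot: [-1.502, -2.759, 0.0]
ft_force: [0.2, -0.1, -0.3]
grip_width: 0.0869
```

Call:
servo_tool(moves=[[1,[-0.51,0.07,0.01],0.59],[1,[-0.5,0.11,0.01],0.59],[1,[-0.49,0.15,0.01],0.59],[1,[-0.47,0.2,0.01],0.59],[1,[-0.5,-0.16,0.01],0.59],[1,[-0.51,-0.12,0.01],0.59],[1,[-0.52,-0.07,0.01],0.59],[1,[-0.52,-0.02,0.01],0.59]])

```text
clock: 2.1
eef_pos: [0.4879, 0.0812, 0.2097]
tool_rot: [-2.366, -2.066, -0.0]
ft_force: [-0.2, 0.6, -0.2]
grip_width: 0.0874
```

Call:
servo_tool(moves=[[1,[-0.52,0.02,0.01],0.59],[1,[-0.52,0.07,0.01],0.59],[1,[-0.51,0.11,0.01],0.59],[1,[-0.5,0.16,0.01],0.59],[1,[-0.48,0.2,0.01],0.59],[1,[-0.46,0.24,0.01],0.59],[1,[-0.44,0.28,0.01],0.59],[1,[-0.41,0.32,0.01],0.59]])

```text
clock: 3.1
eef_pos: [0.4573, -0.251, 0.2035]
tool_rot: [-2.936, -1.118, -0.002]
ft_force: [0.1, 0.4, -0.7]
grip_width: 0.0869
```

```bash
python3 - <<'E'
from h import *
s=telemetry.read_state(); print(s["clock"],np.round(s["qpos"],3),np.round(s["ft_force"],2),np.round(s["moment"],3))
a,_=handles("wrist"); cv2.imwrite("pics/w1.png",a[...,::-1])
plan([(0.4522,-0.2478,0.062)],8,-0.849)
E
```

```text
3.1 [-0.34   0.056  0.828  1.819 -0.044  1.284 -0.344] [ 0.07  0.42 -0.74] [-0.047  0.065 -0.001]
wrist blue n 1310 centre [ 452.9 -244.9] size [68.6 13.4] yaw 0.727 px [312. 191.] z 0.0882
wrist orange few 5094 0
yaw_y -0.853 pos [ 0.4554 -0.2578  0.2038]
[0.01, -0.02, 0.22, -0.0]
[0.01, -0.02, 0.22, -0.0]
[0.01, -0.02, 0.22, -0.0]
[0.01, -0.02, 0.22, -0.0]
[0.01, -0.02, 0.22, -0.0]
[0.01, -0.02, 0.22, -0.0]
[0.01, -0.02, 0.22, -0.0]
[0.01, -0.02, 0.22, -0.0]
```

View pics/w1.png

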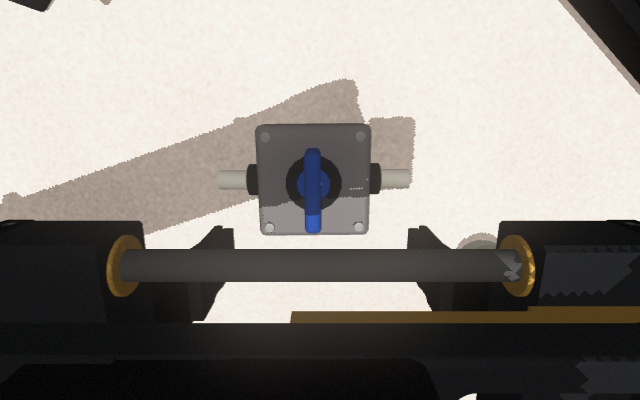

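The wrist view shows the bar at (312,191), upright and aligned between the open fingers, with nothing in the jaws' way. I'll go down part way, settle and re-measure.

Call:
servo_tool(moves=[[1,[0,-0.02,0.2],0],[1,[0.01,-0.02,0.2],0],[1,[0.01,-0.02,0.2],0],[1,[0.01,-0.02,0.2],0],[1,[0,0,0.2],0],[1,[0,0,0],0],[1,[0,0,0],0],[1,[0,0,0],0]])

```text
clock: 4.15
eef_pos: [0.4563, -0.2428, 0.124]
tool_rot: [2.932, 1.125, 0.002]
ft_force: [0.4, -0.1, 0.2]
grip_width: 0.087
```

```bash
python3 - <<'E'
from h import *
handles("wrist")
plan([(0.4525,-0.247,0.062)],4,-0.847)
E
```

```text
wrist blue n 1654 centre [ 461.4 -237.4] size [46.2 13.8] yaw 0.723 px [320. 211.] z 0.0882
wrist orange few 5135 0
yaw_y -0.838 pos [ 0.4562 -0.2427  0.124 ]
[-0.02, 0.0, 0.19, 0.01]
[-0.02, 0.0, 0.19, 0.01]
[-0.02, 0.0, 0.19, 0.01]
[-0.02, 0.0, 0.19, 0.01]
```

Call:
servo_tool(moves=[[1,[-0.02,0,0.19],0.01],[1,[-0.02,0,0.19],0.01],[1,[-0.02,0,0.19],0.01],[1,[-0.02,0,0.19],0.01],[1,[0,0,0],0],[-1,[0,0,0],0],[-1,[0,0,0],0],[-1,[0,0,0],0]], grip_force=25)

```text
clock: 5.2
eef_pos: [0.4514, -0.2467, 0.063]
tool_rot: [2.936, 1.117, 0.002]
ft_force: [-0.1, 0.2, -0.6]
grip_width: 0.0644
```

Call:
servo_tool(moves=[[-1,[0,0,0],0],[-1,[0,0,0],0],[-1,[0,0,0],0],[-1,[0,0,0],0],[-1,[0,0,0],0],[-1,[0,0,0],0],[-1,[0,0,0],0],[-1,[0,0,0],0]])

```text
clock: 6.2
eef_pos: [0.4514, -0.2472, 0.0626]
tool_rot: [2.935, 1.116, 0.001]
ft_force: [3.6, -3.2, -3.2]
grip_width: 0.0137
```

```bash
cat > st.py <<'E'
from h import *
s=telemetry.read_state(); R=Ro.from_rotvec(s["tool_rot"]).as_matrix()
print(s["clock"],"pos",np.round(s["eef_pos"],4),"yaw",round(np.arctan2(R[1,1],R[0,1]),3),"F",np.round(s["ft_force"],2),"M",np.round(s["moment"],3),"w",s["grip_width"],"q",np.round(s["qpos"],2))
E
python3 st.py
```

```text
6.2 pos [ 0.4514 -0.2472  0.0626] yaw -0.844 F [ 3.57 -3.18 -3.2 ] M [-0.698 -0.573  0.043] w 0.013680952153812266 q [-0.28  0.22  0.81  1.99 -0.19  1.   -0.22]
```

Gripped at 13.7 mm. Next I'll feel one way, a small counter-clockwise turn (negative about tool z).

Call:
servo_tool(moves=[[-1,[0,0,0],-0.2],[-1,[0,0,0],-0.2],[-1,[0,0,0],-0.2],[-1,[0,0,0],-0.2],[-1,[0,0,0],-0.2],[-1,[0,0,0],0],[-1,[0,0,0],0],[-1,[0,0,0],0]])

```text
clock: 7.2
eef_pos: [0.4516, -0.2473, 0.0626]
tool_rot: [2.842, 1.334, 0.001]
ft_force: [4.5, -3.3, -5.0]
grip_width: 0.0134
```

```bash
python3 st.py
```

```text
7.2 pos [ 0.4516 -0.2473  0.0626] yaw -0.693 F [ 4.55 -3.33 -4.96] M [-0.899 -0.762  0.008] w 0.013415082985156958 q [-0.26  0.22  0.79  1.99 -0.18  1.   -0.08]
```

```bash
python3 - <<'E'
from h import *
a,_=handles("side"); a=cv2.resize(a[250:400,220:420],(800,600)); cv2.imwrite("pics/s2.png",a[...,::-1])
E
```

```text
side blue n 170 centre [ 438.8 -263.6] size [25.8 14.1] yaw 0.93 px [314. 349.] z 0.0889
side orange n 59 centre [428.8 103.6] size [12.7 21.7] yaw -0.17 px [264. 177.] z 0.0889
```

View pics/s2.png

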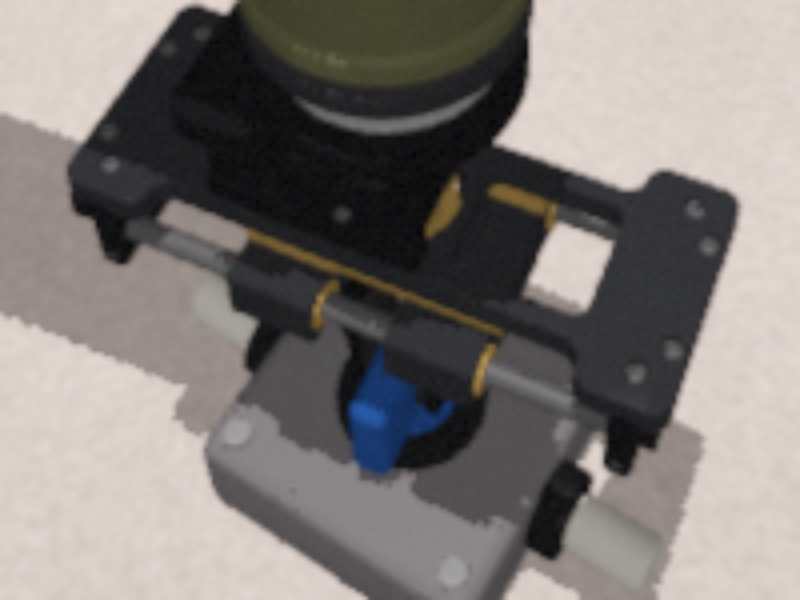

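The crop shows the visible bar end at about (375,410). Its direction from the axis is 0.87 rad, against 0.72 at the start, so the handle really followed the 0.15 rad with little torque. Counter-clockwise is the free way, so I'll carry on to about 1.0 rad.

Call:
servo_tool(moves=[[-1,[0,0,0],-0.3],[-1,[0,0,0],-0.4],[-1,[0,0,0],-0.4],[-1,[0,0,0],-0.4],[-1,[0,0,0],-0.4],[-1,[0,0,0],-0.4],[-1,[0,0,0],-0.4],[-1,[0,0,0],-0.2]])

```text
clock: 8.25
eef_pos: [0.4521, -0.2476, 0.0626]
tool_rot: [2.485, 1.916, 0.001]
ft_force: [6.0, -4.5, -7.6]
grip_width: 0.014
```

```bash
python3 st.py
```

```text
8.25 pos [ 0.4521 -0.2476  0.0626] yaw -0.257 F [ 6.   -4.51 -7.57] M [-1.062 -1.248 -0.079] w 0.013990782572361119 q [-0.21  0.21  0.72  1.99 -0.17  1.    0.34]
```

Call:
servo_tool(moves=[[-1,[0,0,0],-0.4],[-1,[0,0,0],-0.4],[-1,[0,0,0],-0.4],[-1,[0,0,0],-0.4],[-1,[0,0,0],-0.4],[-1,[0,0,0],-0.4],[-1,[0,0,0],-0.4],[-1,[0,0,0],0]])

```text
clock: 9.25
eef_pos: [0.4528, -0.2476, 0.0626]
tool_rot: [2.03, 2.391, 0.001]
ft_force: [7.8, -5.2, -8.9]
grip_width: 0.0139
```

```bash
python3 st.py
```

```text
9.25 pos [ 0.4528 -0.2476  0.0626] yaw 0.163 F [ 7.76 -5.23 -8.87] M [-1.12  -1.532  0.069] w 0.013902029643068017 q [-0.16  0.2   0.67  1.99 -0.15  0.99  0.74]
```

Turned 1.0 rad. Now I'll release and lift clear.

Call:
servo_tool(moves=[[-1,[0,0,0],0],[1,[0,0,0],0],[1,[0,0,0],0],[1,[0,0,0],0],[1,[0,0,0],0],[1,[0,0,0],0],[1,[0,0,0],0],[1,[0,0,0],0]])

```text
clock: 10.25
eef_pos: [0.451, -0.2467, 0.0626]
tool_rot: [-2.036, -2.393, -0.0]
ft_force: [-0.5, -0.5, 0.8]
grip_width: 0.0759
```

Call:
servo_tool(moves=[[1,[0,0,-0.1],0],[1,[0,0,-0.2],0],[1,[0,0,-0.3],0],[1,[0,0,-0.3],0],[1,[0,0,-0.3],0],[1,[0,0,-0.3],0],[1,[0,0,-0.2],0],[1,[0,0,0],0]])

```text
clock: 11.25
eef_pos: [0.4518, -0.2471, 0.2001]
tool_rot: [2.034, 2.391, 0.003]
ft_force: [0.4, -0.6, -0.3]
grip_width: 0.0868
```

```bash
python3 st.py; python3 - <<'E'
from h import *
handles("top"); handles("side"); a,_=handles("wrist"); cv2.imwrite("pics/w3.png",a[...,::-1])
E
```

```text
11.25 pos [ 0.4518 -0.2471  0.2001] yaw 0.161 F [ 0.44 -0.57 -0.25] M [-0.119  0.076 -0.007] w 0.08680874503021357 q [-0.21  0.03  0.68  1.84 -0.02  1.27  0.64]
top blue n 159 centre [ 452.2 -236.2] size [14.2 49.4] yaw -1.396 px [445. 242.] z 0.0898
top orange n 205 centre [451.9 105.3] size [68.7 12.8] yaw 0.016 px [279. 242.] z 0.0897
side blue n 497 centre [ 452.4 -247.4] size [14.1 68.7] yaw -1.395 px [323. 335.] z 0.0892
side orange few 511 2
wrist blue n 1340 centre [ 452.3 -245.2] size [13.7 68.9] yaw -1.402 px [323. 192.] z 0.0883
wrist orange few 5084 0
```

View pics/w3.png

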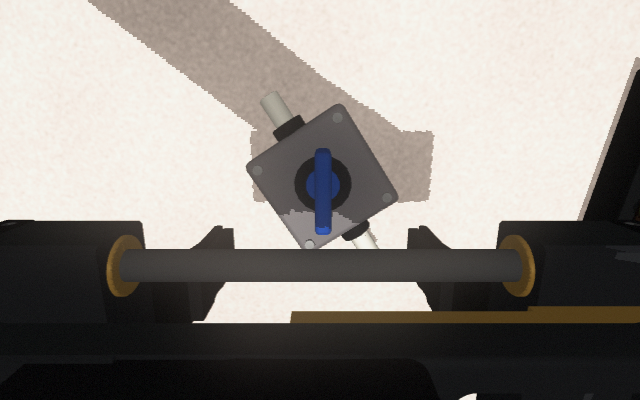

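The picture shows the handle at (323,192), clearly turned relative to its block, and the gripper clear of it. Handing in.

```bash
python3 -c "
from station import manip; print(manip.finish_job())"
```

```text
the job is handed in; nothing more can be done
None
```

The drain valve is open: its blue handle gave counter-clockwise, and I left it turned by about 1.02 rad, more than the eighth of a turn (0.785 rad) asked for. I gripped it, tested it with a 0.15 rad turn and confirmed on the side camera that it followed. Then I turned it on to about 1.0 rad by the wrist, released it and lifted clear; the job was handed in at about 11.4 s.

**Blue handle:** after release its yaw read 1.746 (side), 1.746 (top) and 1.740 rad (wrist), against about 0.72 at the start. The top view was partly hidden by the arm, so it saw only about 49 mm of the 70 mm bar.

**Orange handle:** it was never touched. The top view still gives a yaw of 0.016 rad, against 0.020 before. The final side and wrist views could not see its top, so that check rests on the top camera alone.

**Forces:** readings at the end of each move stayed below about 13 N, and close to zero after release. I did not test the clockwise direction.

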